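Switch the shop air to the red outlet

ROBOT

A 6-joint arm with a two-finger parallel gripper is mounted at the origin on the work surface. World frame = base frame: x ahead of the robot, y to its left, z up, the work surface at z = 0. Lengths are in m, angles in rad, forces in N, time in s.
With the tool pointing down it reaches from about 0.3 to 0.875 m from the base axis. Payload 4.2 kg.
Tool frame: the origin (TCP) lies midway between the tips of the shut fingers; the grasp point (between the pads) lies 19 mm behind it; z points along the fingers, x is the direction in which the jaws open and shut, and the axes are right-handed (so a half turn about z gives the same grasp; the last joint's range is limited). The gripper opens to 85 mm and grips with 20 to 120 N. Pads are 22 mm wide; open, the fingers measure 114 mm over their backs; the gripper's body (76 mm by 85 mm) begins 54 mm behind the grasp point. The pads swing forward as they close: fully open they stand 13 mm farther back than shut.
Start: joints at [-1.262, 0.32, 1.565, -0, 1.257, -0.02], TCP at [0.186, -0.544, 0.231] pointing down, gripper open.
Joint ranges: [-3.11, 3.11], [-0.84, 2.01], [0.21, 2.61], [-1.34, 4.49], [0.05, 2.63], [-2.56, 2.56]. Speed limits (rad/s): [2.57, 2.57, 3.14, 3.14, 3.14, 3.14].

INTERFACE

Orientations are given as a 3x3 rotation matrix whose columns are the frame's x, y, z axes.
In Python, from bench import read_state, camera, sign_off gives the robot as it stands.
- The arm moves only by the tool play_rows, never from a script. Its argument "targets" is a list that holds one entry, the list of rows, each a list of 7 numbers: the shift along the world's x, y, z in m, then the turn, a rotation vector about the world's x, y, z in rad, then the closure, from -1 (fully open) to 1 (shut). A call has 1 to 8 rows; each row shifts and turns the commanded pose from where the row before left it; what a row does not reach is not made up. A row lasts 1/10 s, in which the tool goes at most 50 mm and 8.59 degrees, less where a joint would pass 70% of its speed; a pose out of reach is approached as far as the arm can. A call is refused whole if a number of a shift passes 0.05 or a number of a turn 0.15, either way. A call with a gripper value outside its range is refused whole. The fingers move at their own pace and stop on an object; the grip force is fixed at half the most. Time passes only in rows, so rows that do not move let the fingers close. It gives the time, the measured TCP pose, the force and the opening at its end, in the units of the state.
- read_state(): the state, without advancing time (a new reading comes with each control period).
- camera(name): name is "scene" or "top" or "wrist"; returns a dict with "color" (420x560x3 uint8, red, green, blue), "fx", "fy", "cx", "cy" (pixels), "eye" and "attitude" of the camera in the world; the wrist camera has in their place "tool_from_camera" (4x4, takes a point from camera to tool coordinates, whose origin is the TCP and whose axes are the tool frame's). Camera axes: x right, y up, looking along -z (the intrinsics and any distortion apply to the point x, -y, -z); pixel columns grow to the right and rows downward; lengths in m; the calibration is good to about 2 mm. A picture is of the moment at which its call begins: read the wrist's pose just before it. There is no depth.
- sign_off(): hands the job in, once; it reports no verdict.
The state is a dict: "t": time; "q": joint angles; "joint_velocities": joint speeds; "joint_efforts": joint torques, N m; "tcp_pos": TCP position; "tool_rot": TCP orientation; "force": force on the tool from outside, world axes, zero at the start; "ft_torque": the same for the moment, N m; "grip_width": finger opening in m.
Only numpy, scipy, OpenCV 4.12 (cv2) and the standard library are available. Lean on these libraries where they do the work, as an engineer would, in place of code of your own. Each camera call takes 0.05 s, during which the arm holds its last target. There are 200 camera calls.

TASK

On the grey air box, turn the large knurled dial with a fingertip pushed along its rim, one click from where it rests, so that its white pointer clicks into the detent facing the red outlet; do not let it go over to the yellow outlet or past the red one. Then press the green button all the way down, to open the air, let it come back up, and leave the dial at red. Nothing is to be picked up: do not disturb the loose things on and around the box.

Things in the scene. Friction and masses are not known exactly. Their poses are not given: they have to be found in the camera images.
- air_box: Grey steel air box with an aluminium top plate, fixed to the bench, 270 mm (x) x 370 mm (y) x 80 mm high. Origin at the centre of its underside, z up; its x axis points away from the robot at yaw 0, and it may be turned up to 0.4 rad either way. In this frame the dial's axis is at x -25, y +60 mm, the green button at x -30, y -115 mm, a round gauge 58 mm wide and 18 mm high stands on the top at x +78, y -125 mm; two brass pipe stubs stick 22 mm out of the +y side.
- dial (a joint): Angle of the black knurled dial in rad, seen from above positive anticlockwise; 0 when the white pointer points along the box's +x. Detents every 0.628 rad (36 degrees) at -1.257, -0.628, 0, 0.628, 1.257, stops at about +-1.48. It starts at rest in the detent at 0. A spring detent pulls it into the nearest detent once it is released: it goes over to the next when turned more than half way (0.314 rad). It takes up to about 0.12 N m, so about 2.5 N along the rim.
- dial_center (a point): Point on the dial's turning axis (vertical), on its top face. The dial is 102 mm in diameter over the knurling (36 upright steel ribs standing about 2.4 mm proud, radius 51 mm at their crests) and 30 mm high; its underside is 3 mm above the box top, so this point is 113 mm above the bench. The rim is free all round; the side away from the outlets (towards the box's -x, the robot) has the most room.
- dial_pointer (a point): Outer end of the white pointer bar on the dial's top face, 45 mm from the axis; it turns with the dial.
- red_outlet_top (a point): Centre of the top of the red outlet, an upright coupling with red collars, 32 mm wide, 36 mm high, fixed on the box top. The outlets stand 88 mm from the dial's axis, one at +36 degrees (box +y side of the pointer: dial angle +0.628) and one at -36 degrees (dial angle -0.628); which is red differs from run to run.
- yellow_outlet_top (a point): The same for the yellow outlet, which takes the other place.
- air_button (a joint): Travel of the green push button in m: 0 up, 0.006 fully down; it springs back. Fully down takes 5 N.
- air_button_top (a point): Centre of the top of the green push button, 32 mm wide, pressed straight down.
- brass_fitting: A loose brass fitting standing on the box top between the gauge, the dial and the outlets, a stepped cylinder 22 mm wide at the foot and 28 mm high; origin at the centre of its underside. Leave it alone.
- die_grinder: A loose right-angle air grinder lying on the bench to the left (+y) of the box, with a black grip, aluminium head and an orange disc facing up, about 170 mm long and 55 mm high; origin under the joint of head and grip, at bench level. Leave it alone.
- parts_tray: A loose red plastic tray 120 x 90 mm and 35 mm high, on the bench to the right (-y) of the box; origin at the centre of its underside. Leave it alone.

How it is judged:
By the outcome, as a careful person would: the job done as asked, in the order asked, and still so for the second after the job is handed in, with the robot touching nothing.
It also fails if it takes over 51 s, if anything falls off the work surface, if the arm or the gripper's body presses on something with over 40 N, if the wrist force passes 120 N, or if a joint passes its speed limit or range.

## Working session

There is one attempt and no reset: what is moved stays moved. The work goes in short steps, Python scripts to look and compute and a tool call to move; the robot and the scene stay as the last step left them, time stands still between calls to the robot, and variables do not carry over. Pictures are saved under pics/ and viewed, about 8 in all and at most 12, crops included, and the job is handed in when it is done.

Besides the shell and the picture viewer there is one more tool, called after ">>>" as name(argument=value, ...), one argument or row to a line, values as JSON. play_rows: Moves the arm, as the interface text tells. Its arguments: {"type":"object","properties":{"targets":{"type":"array"}},"required":["targets"]}

```bash
mkdir -p pics; ls; cat > h.py <<'E'
import numpy as np,cv2
from bench import read_state,camera,sign_off
def ray(c,u,v):
    d=np.array([(u-c["cx"])/c["fx"],-(v-c["cy"])/c["fy"],-1.0])
    return np.array(c["eye"]),np.array(c["attitude"])@d
def onz(c,u,v,z):
    e,d=ray(c,u,v); return e+d*(z-e[2])/d[2]
def save(c,n): cv2.imwrite(f"pics/{n}.png",cv2.cvtColor(c["color"],cv2.COLOR_RGB2BGR))
E
python3 - <<'E'
from h import *
for n in("top","scene"):
    c=camera(n);save(c,n+"1");print({k:v for k,v in c.items() if k!="color"})
s=read_state();print(s)
E
```

```text
pics
{'fx': 484.88524111869117, 'fy': 484.88524111869117, 'cx': 273.2885943582484, 'cy': 201.61303978301302, 'eye': array([0.39978737, 0.03281557, 1.16936186]), 'attitude': array([[-0.01388114,  0.98579215, -0.16739518],
       [-0.99966273, -0.01000712,  0.02396438],
       [ 0.02194875,  0.16767137,  0.98559858]])}
{'fx': 410.8317603594362, 'fy': 410.8317603594362, 'cx': 280.8587269915626, 'cy': 211.3377527784583, 'eye': array([1.20913716, 0.04615171, 0.62984624]), 'attitude': array([[-0.05005721, -0.6545964 ,  0.75431944],
       [ 0.99862621, -0.04451868,  0.0276364 ],
       [ 0.01549062,  0.75466657,  0.65592561]])}
{'t': 0.1, 'q': array([-1.26198758e+00,  3.20201998e-01,  1.56556239e+00,  1.46351798e-05,
        1.25741452e+00, -2.00043194e-02]), 'joint_velocities': array([-2.26508348e-03,  3.05418993e-06, -8.61070221e-04,  7.86595286e-04,
        9.20903498e-05, -2.99233969e-04]), 'joint_efforts': array([-1.48163508e-04, -4.16410196e+01, -2.34703481e+01, -3.51906101e-05,
        4.83834752e-03, -8.87170955e-06]), 'tcp_pos': array([ 0.18554894, -0.54377864,  0.23057918]), 'tool_rot': array([[ 3.22915262e-01, -9.46427765e-01, -4.68836193e-04],
       [-9.46426552e-01, -3.22915599e-01,  1.51544784e-03],
       [-1.58565643e-03, -4.56422151e-05, -9.99998742e-01]]), 'force': array([-0.11065157, -0.1957415 , -0.25346338]), 'ft_torque': array([0.02167092, 0.08679698, 0.03497524]), 'grip_width': 0.08505518789670058}
```

View pics/top1.png

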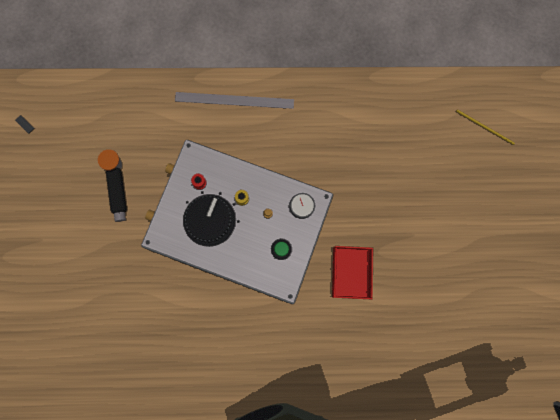

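View pics/scene1.png

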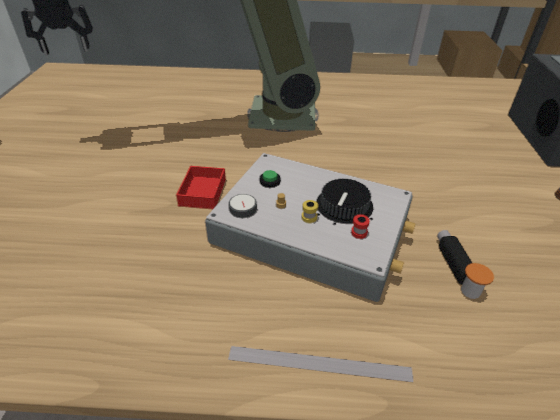

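The top view shows the red outlet at (199,181), yellow at (242,197), the dial at (209,220), the button at (281,249) and the gauge at (302,205). Red is on the box's +y side, so the dial turns +36° (anticlockwise). The scene view agrees.

```bash
cat > m.py <<'E'
from h import *
def cen(m):
    n,l,s,ce=cv2.connectedComponentsWithStats(m.astype(np.uint8)); i=1+np.argmax(s[1:,4]); return ce[i],s[i]
c=camera("top");im=c["color"].astype(int);R,G,B=im[...,0],im[...,1],im[...,2]
yy,xx=np.mgrid[:420,:560]
box=(xx>150)&(xx<328)&(yy>142)&(yy<300)
P={}
def rep(n,m,z):
    (u,v),s=cen(m); p=onz(c,u,v,z); P[n]=p; print(n,(round(u,1),round(v,1)),s[2:],p.round(4)); 
rep("btn",box&(G>1.4*R)&(G>1.3*B)&(G>50),.09)
rep("red",box&(R>2*G)&(R>80),.116)
rep("yel",box&(R>1.6*B)&(G>1.3*B)&(xx<255)&(xx>225)&(R>100),.116)
d=((xx-209)**2+(yy-220)**2<31**2)
dark=d&(im.max(2)<75)
k=cv2.morphologyEx(dark.astype(np.uint8),cv2.MORPH_OPEN,np.ones((7,7)))
ct=max(cv2.findContours(k,0,2)[0],key=cv2.contourArea);e=cv2.fitEllipse(cv2.convexHull(ct));print(e)
P["dial"]=onz(c,*e[0],.1);print("dial",P["dial"].round(4))
rep("ptr",((xx-209)**2+(yy-220)**2<24**2)&(im.min(2)>140),.113)
g=box&(im.max(2)<400)
# plate corners screws are at unknown insets; box contour
top=((im.max(2)-im.min(2))<25)&(im.mean(2)>110)&(xx>130)&(xx<345)&(yy>130)&(yy<310)
ct=max(cv2.findContours(top.astype(np.uint8),0,2)[0],key=cv2.contourArea);r=cv2.minAreaRect(ct);bp=cv2.boxPoints(r)
q=np.array([onz(c,*p,.08) for p in bp]);print("corners",q.round(3).tolist());print([np.linalg.norm(q[i]-q[i-1]).round(3) for i in range(4)],q.mean(0))
v=P["dial"]-P["btn"]; print("dist dial-btn",np.linalg.norm(v[:2]),"want",np.hypot(5,175))
yaw=np.arctan2(v[1],v[0])-np.arctan2(175,5);print("yaw",yaw)
for n in("red","yel"):
    w=P[n]-P["dial"];print(n,np.linalg.norm(w[:2]),np.arctan2(w[1],w[0])-yaw)
w=P["ptr"]-P["dial"];print("ptr",np.linalg.norm(w[:2]),np.arctan2(w[1],w[0])-yaw)
E
python3 m.py
```

```text
btn (np.float64(281.2), np.float64(248.5)) [ 15  14 171] [ 0.4772 -0.0095  0.09  ]
red (np.float64(198.4), np.float64(181.0)) [ 15  15 130] [0.6266 0.1722 0.116 ]
yel (np.float64(241.6), np.float64(150.8)) [ 29  21 463] [0.6949 0.0766 0.116 ]
((208.7615203857422, 219.9735565185547), (51.37102508544922, 52.63212585449219), 65.07967376708984)
dial [0.5416 0.1505 0.1   ]
ptr (np.float64(211.7), np.float64(206.8)) [ 9 18 45] [0.5691 0.1428 0.113 ]
corners [[0.49, 0.302, 0.08], [0.739, 0.215, 0.08], [0.6, -0.132, 0.08], [0.36, -0.034, 0.08]]
[np.float64(0.36), np.float64(0.264), np.float64(0.374), np.float64(0.26)] [0.5472074  0.08789976 0.08      ]
dist dial-btn 0.17243475097226132 want 175.07141400011596
yaw -0.3542828844534891
red 0.08779950576443435 0.6043537374483294
yel 0.17022205540200455 -0.09447652473931972
ptr 0.028553662258276512 0.08458447651153217
```

>>> play_rows(
  targets=[
    [[0.018,0.047,-0.001,0,0,0,1],[0.018,0.047,-0.001,0,0,0,1],[0.018,0.047,-0.001,0,0,0,1],[0.018,0.047,-0.001,0,0,0,1],[0.018,0.047,-0.001,0,0,0,1],[0.018,0.047,-0.001,0,0,0,1],[0.018,0.047,-0.001,0,0,0,1],[0.018,0.047,-0.001,0,0,0,1]],
  ],
)

```text
t: 0.95
tcp_pos: [0.3288, -0.1688, 0.2234]
tool_rot: [[0.322, -0.947, 0.001], [-0.947, -0.322, -0.0], [0.0, -0.0, -1.0]]
force: [1.6, 0.4, 0.2]
grip_width: -0.0002
```

>>> play_rows(
  targets=[
    [[0.018,0.047,-0.001,0,0,0,1],[0.018,0.047,-0.001,0,0,0,1],[0.018,0.047,-0.001,0,0,0,1],[0.018,0.047,-0.001,0,0,0,1],[0.018,0.047,-0.001,0,0,0,1],[0.018,0.047,-0.001,0,0,0,1],[0.018,0.047,-0.001,0,0,0,1],[0,0,0,0,0,0,1]],
  ],
)

```text
t: 1.75
tcp_pos: [0.4556, 0.1609, 0.2159]
tool_rot: [[0.328, -0.945, 0.001], [-0.945, -0.328, 0.002], [-0.002, -0.002, -1.0]]
force: [-0.2, -0.9, 0.2]
grip_width: 0.0002
```

```bash
python3 - <<'E'
from h import *
s=read_state();c=camera("wrist");save(c,"w1");print(s["t"],s["tcp_pos"],s["tool_rot"].round(3).tolist(),s["q"],s["grip_width"],s["force"])
print(c["fx"],c["cx"],c["cy"],np.round(c["tool_from_camera"],3).tolist())
E
```

```text
1.75 [0.45557825 0.16093069 0.21590172] [[0.328, -0.945, 0.001], [-0.945, -0.328, 0.002], [-0.002, -0.002, -1.0]] [3.14697672e-01 1.85763900e-01 1.79070280e+00 1.75420989e-03
 1.16354637e+00 1.55030683e+00] 0.00021806934879710975 [-0.21526027 -0.86073765  0.17239965]
342.25497764899706 279.7389703762051 213.08046225804654 [[1.0, -0.001, 0.001, -0.001], [-0.0, -0.961, -0.278, -0.071], [0.001, 0.278, -0.961, -0.143], [0.0, 0.0, 0.0, 1.0]]
```

View pics/w1.png

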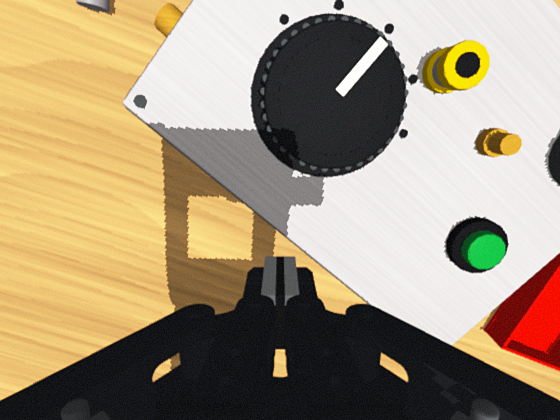

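The wrist view shows the dial around (333,95), the pointer from (341,92) to (384,42), the button at (486,250) and the shut fingertips at (281,258). Next I'll refine positions from this view.

```bash
cat > w.py <<'E'
from h import *
def wcam():
    s=read_state();c=camera("wrist");T=np.array(c["tool_from_camera"])
    R=np.array(s["tool_rot"]);c["eye"]=s["tcp_pos"]+R@T[:3,3];c["attitude"]=R@T[:3,:3];return s,c
def ptr_dial(c,u0,v0,r):
    im=c["color"].astype(int);yy,xx=np.mgrid[:420,:560];near=(xx-u0)**2+(yy-v0)**2<r*r
    m=near&(im.min(2)>170)
    n,l,s,ce=cv2.connectedComponentsWithStats(m.astype(np.uint8))
    i=min(range(1,n),key=lambda k:np.hypot(*(ce[k]-[u0,v0])) if s[k,4]>15 else 1e9)
    p=np.array([onz(c,x,y,.113)[:2] for y,x in np.argwhere(l==i)])
    mu=p.mean(0);w,V=np.linalg.eigh(np.cov((p-mu).T));d=V[:,1];t=(p-mu)@d
    return mu,d,mu+d*t.max(),mu+d*t.min()
E
python3 - <<'E'
from w import *
s,c=wcam();im=c["color"].astype(int)
mu,d,a,b=ptr_dial(c,360,70,70);print("ptr",mu,d,a,b,np.linalg.norm(a-b),np.arctan2(d[1],d[0]))
yy,xx=np.mgrid[:420,:560]
m=((xx-333)**2+(yy-95)**2<90**2)&(im.max(2)<60)
k=cv2.morphologyEx(m.astype(np.uint8),cv2.MORPH_OPEN,np.ones((9,9)))
ct=max(cv2.findContours(k,0,1)[0],key=cv2.contourArea);h=cv2.convexHull(ct)[:,0]
for z in(.083,.113):
    w=np.array([onz(c,*p,z)[:2] for p in h],dtype=np.float32);print(z,cv2.minEnclosingCircle(w))
G=(im[...,1]>1.4*im[...,0])&(im[...,1]>1.3*im[...,2])&(im[...,1]>60)
n,l,st,ce=cv2.connectedComponentsWithStats(G.astype(np.uint8));i=1+np.argmax(st[1:,4]);print("btn px",ce[i],st[i])
t=camera("top");e1,d1=ray(t,281.2,248.5);e2,d2=ray(c,*ce[i])
A=np.stack([d1,-d2],1);x=np.linalg.lstsq(A,e2-e1,rcond=None)[0];print("tri",e1+d1*x[0],e2+d2*x[1])
for z in(.09,.1,.11):print(z,onz(t,281.2,248.5,z)[:2],onz(c,*ce[i],z)[:2],"widths",st[i][2]*(c["eye"][2]-z)/c["fx"])
E
```

```text
ptr [0.56880935 0.14385577] [-0.93101061  0.36499211] [0.54861428 0.15177302] [0.58827315 0.13622521] 0.042597656242554516 2.767968329348966
0.083 ((0.5437740087509155, 0.15361283719539642), 0.05893092229962349)
0.113 ((0.5412778854370117, 0.15669788420200348), 0.0525270439684391)
btn px [481.04386617 246.28327138] [ 459  227   45   40 1345]
tri [ 0.47685605 -0.00934931  0.09510251] [ 0.47599363 -0.00904493  0.09502869]
0.09 [ 0.47722211 -0.00954959] [ 0.47513795 -0.01268899] widths 0.035316220656101814
0.1 [ 0.4765047  -0.00915708] [ 0.47683954 -0.00544246] widths 0.03400141143669726
0.11 [ 0.47578729 -0.00876458] [0.47854114 0.00180408] widths 0.032686602217292714
```

>>> play_rows(
  targets=[
    [[0.006,0.013,-0.04,0,0,0,1],[0,0,-0.04,0,0,0,1],[0,0,-0.03,0,0,0,1],[0,0,-0.012,0,0,0,1],[0,0,0,0,0,0,1],[0.0097,-0.0026,0,0,0,0,1],[0.0048,-0.0013,0,0,0,0,1],[0,0,0,0,0,0,1]],
  ],
)

```text
t: 2.7
tcp_pos: [0.4763, 0.1649, 0.0957]
tool_rot: [[0.322, -0.947, 0.003], [-0.947, -0.322, 0.001], [0.0, -0.003, -1.0]]
force: [-0.9, -0.2, 0.4]
grip_width: 0.0
```

```bash
python3 - <<'E'
from w import *
s,c=wcam();print(s["tcp_pos"],s["force"]);save(c,"w2")
mu,d,a,b=ptr_dial(camera("scene"),345,198,30);print(mu,d,a,b,np.arctan2(d[1],d[0]))
E
```

```text
[0.47628409 0.16485248 0.09572019] [-0.87712314 -0.15184816  0.40849579]
[0.56661233 0.14480507] [-0.92699383  0.37507657] [0.54855723 0.15211045] [0.58507476 0.13733487] 2.757113277349002
```

View pics/w2.png

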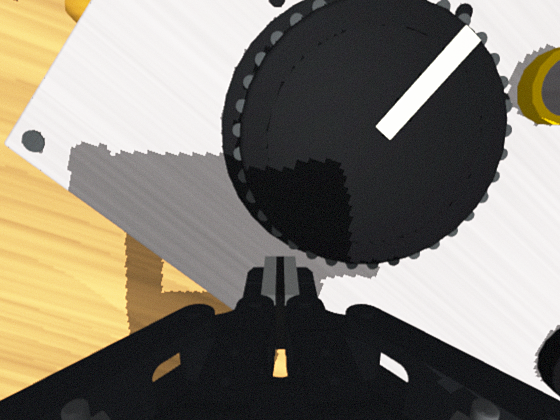

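The shut tip at (281,258) is just short of the rim, and the pointer is still at 0. I'll ease inward to contact.

>>> play_rows(
  targets=[
    [[0.0029,-0.0008,0,0,0,0,1],[0,0,0,0,0,0,1]],
  ],
)

```text
t: 3.0
tcp_pos: [0.4776, 0.1644, 0.0947]
tool_rot: [[0.323, -0.946, 0.001], [-0.946, -0.323, 0.0], [0.0, -0.001, -1.0]]
force: [-0.4, -1.0, 0.5]
grip_width: 0.0002
```

>>> play_rows(
  targets=[
    [[0.0029,-0.0008,0,0,0,0,1],[0,0,0,0,0,0,1]],
  ],
)

```text
t: 3.2
tcp_pos: [0.4805, 0.1636, 0.0945]
tool_rot: [[0.323, -0.946, 0.0], [-0.946, -0.323, -0.0], [0.0, -0.0, -1.0]]
force: [-1.0, 0.3, 0.8]
grip_width: 0.0001
```

>>> play_rows(
  targets=[
    [[0.0029,-0.0008,0,0,0,0,1],[0,0,0,0,0,0,1]],
  ],
)

```text
t: 3.4
tcp_pos: [0.4833, 0.1628, 0.0944]
tool_rot: [[0.323, -0.946, 0.0], [-0.946, -0.323, -0.0], [0.0, -0.0, -1.0]]
force: [-0.7, 0.5, -1.0]
grip_width: -0.0001
```

>>> play_rows(
  targets=[
    [[0.0019,-0.0005,0,0,0,0,1],[0,0,0,0,0,0,1]],
  ],
)

```text
t: 3.6
tcp_pos: [0.4842, 0.1622, 0.0943]
tool_rot: [[0.323, -0.947, -0.002], [-0.947, -0.323, -0.0], [-0.0, 0.002, -1.0]]
force: [-2.5, 0.4, 1.5]
grip_width: -0.0001
```

>>> play_rows(
  targets=[
    [[0.0019,-0.0005,0,0,0,0,1],[0,0,0,0,0,0,1]],
  ],
)

```text
t: 3.8
tcp_pos: [0.4843, 0.1617, 0.0942]
tool_rot: [[0.322, -0.947, -0.006], [-0.947, -0.322, -0.0], [-0.001, 0.006, -1.0]]
force: [-7.5, 1.6, 4.0]
grip_width: 0.0001
```

>>> play_rows(
  targets=[
    [[0.0019,-0.0005,0,0,0,0,1],[0,0,0,0,0,0,1]],
  ],
)

```text
t: 4.0
tcp_pos: [0.4843, 0.1612, 0.0941]
tool_rot: [[0.322, -0.947, -0.01], [-0.947, -0.322, -0.001], [-0.003, 0.009, -1.0]]
force: [-12.6, 2.3, 7.5]
grip_width: 0.0001
```

>>> play_rows(
  targets=[
    [[-0.0005,-0.0043,0,0,0,0.0785,1],[-0.0002,-0.0044,0,0,0,0.0785,1],[0.0002,-0.0044,0,0,0,0.0785,1],[0,0,0,0,0,0,1]],
  ],
)

```text
t: 4.4
tcp_pos: [0.484, 0.1472, 0.0941]
tool_rot: [[0.536, -0.844, -0.009], [-0.845, -0.536, -0.002], [-0.003, 0.009, -1.0]]
force: [-11.9, -1.4, 7.1]
grip_width: 0.0002
```

```bash
cat > chk.py <<'E'
from w import *
import sys
c=camera("scene");save(c,sys.argv[1])
mu,d,a,b=ptr_dial(c,345,198,30);d=d if d[0]>0 else -d
s=read_state();print(mu,a,b,"dial",np.arctan2(d[1],d[0])+.3845,s["tcp_pos"],s["force"],s["t"])
E
python3 chk.py s2
```

```text
[0.56849898 0.15142348] [0.54879655 0.15431397] [0.58728309 0.14866771] dial 0.23883201324158868 [0.48398914 0.14723237 0.09410797] [-10.5643245   -0.5609392    7.57980263] 4.45
```

>>> play_rows(
  targets=[
    [[0.0004,-0.0043,0,0,0,0.0785,1],[0.0009,-0.0043,0,0,0,0.0785,1],[0.0011,-0.0042,0,0,0,0.0785,1],[0,0,0,0,0,0,1]],
  ],
)

```text
t: 4.85
tcp_pos: [0.487, 0.1331, 0.0941]
tool_rot: [[0.718, -0.696, -0.008], [-0.696, -0.718, -0.004], [-0.003, 0.009, -1.0]]
force: [-9.0, -5.2, 7.3]
grip_width: -0.0001
```

```bash
python3 chk.py s3
```

```text
[0.56858692 0.15723816] [0.54908525 0.1546791 ] [0.58664709 0.15960807] dial 0.5149772095755961 [0.48695886 0.13323141 0.09408205] [-10.21117724  -4.70125119   6.69755252] 4.9
```

>>> play_rows(
  targets=[
    [[0.0015,-0.0041,0,0,0,0.0785,1],[0.0007,-0.0016,0,0,0,0.03,1],[0,0,0,0,0,0,1],[-0.005,-0.002,0,0,0,0,1],[-0.01,-0.0038,0,0,0,0,1],[-0.014,-0.0054,0,0,0,0,1],[0,0,0,0,0,0,1]],
  ],
)

```text
t: 5.6
tcp_pos: [0.462, 0.1179, 0.0943]
tool_rot: [[0.788, -0.615, -0.001], [-0.615, -0.788, -0.001], [-0.001, 0.001, -1.0]]
force: [0.7, -0.0, -0.1]
grip_width: -0.0
```

```bash
python3 chk.py s4
```

```text
[0.56838306 0.16031787] [0.54892894 0.15571663] [0.58656429 0.16461804] dial 0.6167493492496736 [0.46352649 0.11826824 0.09458834] [-0.75116296 -0.11159582  1.63682192] 5.65
```

View pics/s4.png

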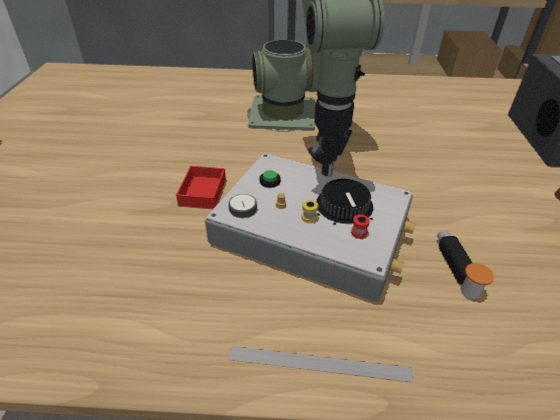

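Scene view: the pointer bar at (350,200) now points at the red outlet (360,225) and reads 0.617 rad against the 0.628 detent. The finger is clear of the rim. Now the button.

>>> play_rows(
  targets=[
    [[0,0,0.04,0,0,0,1],[0.004,-0.04,0,0,0,0,1],[0.004,-0.04,0,0,0,0,1],[0.0055,-0.047,0,0,0,0,1],[0,0,0,0,0,0,1],[0,0,-0.025,0,0,0,1],[0,0,0,0,0,0,1]],
  ],
)

```text
t: 6.35
tcp_pos: [0.4761, -0.0084, 0.1075]
tool_rot: [[0.788, -0.616, -0.004], [-0.616, -0.788, 0.0], [-0.004, 0.002, -1.0]]
force: [-0.2, 0.4, -0.6]
grip_width: -0.0
```

```bash
python3 - <<'E'
from w import *
s,c=wcam();save(c,"w3");print(s["tcp_pos"],s["force"])
im=c["color"].astype(int);G=(im[...,1]>1.4*im[...,0])&(im[...,1]>1.3*im[...,2])&(im[...,1]>60)
n,l,st,ce=cv2.connectedComponentsWithStats(G.astype(np.uint8));i=1+np.argmax(st[1:,4]);print(st[i],ce[i],onz(c,*ce[i],.097))
E
```

```text
[ 0.47609914 -0.008429    0.10752785] [-0.2357818   0.35730695 -0.59871113]
[ 248  231   65   40 1549] [279.8140736  249.49515817] [ 0.48083882 -0.00153602  0.097     ]
```

View pics/w3.png

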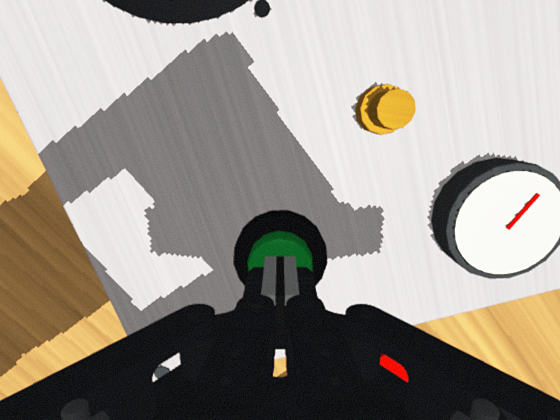

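The tip (280,258) is over the green cap, which spans columns 248–313 from row 231. Pressing in steps.

>>> play_rows(
  targets=[
    [[0,0,-0.006,0,0,0,1],[0,0,-0.003,0,0,0,1],[0,0,0,0,0,0,1]],
  ],
)

```text
t: 6.7
tcp_pos: [0.478, -0.008, 0.1008]
tool_rot: [[0.789, -0.615, 0.002], [-0.615, -0.789, 0.0], [0.001, -0.001, -1.0]]
force: [0.5, 0.1, 3.1]
grip_width: -0.0002
```

>>> play_rows(
  targets=[
    [[0,0,-0.003,0,0,0,1],[0,0,0,0,0,0,1]],
  ],
)

```text
t: 6.9
tcp_pos: [0.478, -0.0081, 0.0978]
tool_rot: [[0.788, -0.615, 0.002], [-0.615, -0.788, 0.001], [0.001, -0.002, -1.0]]
force: [1.0, 3.1, 4.7]
grip_width: -0.0001
```

>>> play_rows(
  targets=[
    [[0,0,-0.003,0,0,0,1],[0,0,0,0,0,0,1]],
  ],
)

```text
t: 7.1
tcp_pos: [0.4781, -0.0082, 0.0959]
tool_rot: [[0.788, -0.615, 0.002], [-0.615, -0.788, 0.001], [0.001, -0.002, -1.0]]
force: [-1.8, 3.3, 12.4]
grip_width: -0.0002
```

>>> play_rows(
  targets=[
    [[0,0,-0.0015,0,0,0,1],[0,0,0,0,0,0,1],[0,0,0,0,0,0,1]],
  ],
)

```text
t: 7.4
tcp_pos: [0.4782, -0.0081, 0.0957]
tool_rot: [[0.788, -0.615, 0.003], [-0.615, -0.788, 0.001], [0.002, -0.002, -1.0]]
force: [-4.7, 3.1, 23.1]
grip_width: 0.0
```

>>> play_rows(
  targets=[
    [[0,0,0.01,0,0,0,1],[0,0,0.03,0,0,0,1],[0,0,0.04,0,0,0,1],[-0.03,-0.03,0.03,0,0,0,1],[-0.04,-0.04,0.02,0,0,0,1],[0,0,0,0,0,0,1],[0,0,0,0,0,0,1]],
  ],
)

```text
t: 8.1
tcp_pos: [0.4145, -0.0714, 0.2186]
tool_rot: [[0.787, -0.617, 0.001], [-0.617, -0.787, -0.0], [0.001, -0.0, -1.0]]
force: [0.7, 0.7, -0.5]
grip_width: -0.0002
```

```bash
python3 chk.py s5; python3 m.py | head -8
```

```text
[0.56838306 0.16031787] [0.54892894 0.15571663] [0.58656429 0.16461804] dial 0.6167493492496736 [ 0.41486793 -0.07087954  0.21810601] [-0.57319182  1.24028255 -0.7122227 ] 8.15
btn (np.float64(281.1), np.float64(248.5)) [ 15  14 173] [ 0.4772 -0.0093  0.09  ]
red (np.float64(198.4), np.float64(181.2)) [ 15  15 137] [0.6261 0.1722 0.116 ]
yel (np.float64(241.6), np.float64(150.8)) [ 29  21 463] [0.6949 0.0766 0.116 ]
((208.81954956054688, 220.02906799316406), (51.15900802612305, 52.719627380371094), 62.6280632019043)
dial [0.5415 0.1503 0.1   ]
ptr (np.float64(204.6), np.float64(206.4)) [ 6 18 48] [0.5701 0.1584 0.113 ]
corners [[0.49, 0.302, 0.08], [0.74, 0.215, 0.08], [0.602, -0.13, 0.08], [0.36, -0.031, 0.08]]
[np.float64(0.358), np.float64(0.265), np.float64(0.372), np.float64(0.261)] [0.54815519 0.08916593 0.08      ]
```

View pics/s5.png

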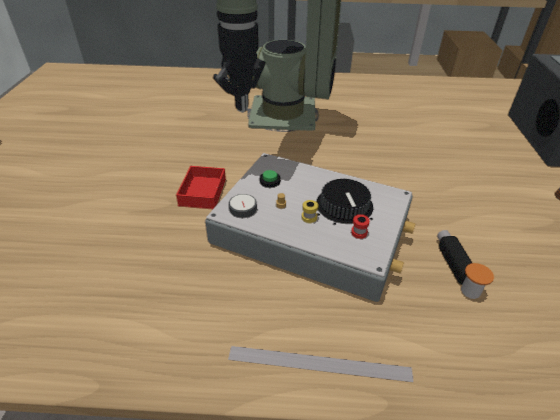

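The final view shows the pointer (350,200) towards red (360,225), the button up at (270,177), the loose things where they were, and the arm clear.

```bash
python3 -c "
from bench import sign_off;print(sign_off())"
```

```text
the job is handed in; nothing more can be done
None
```

The dial is one click over at the red outlet and the green button has been pressed fully down and released; the job is handed in after about 8 s of robot time.

- **Dial:** I pushed the shut fingertip along the rim with about 12 N of inward force, turning the dial anticlockwise to red, then backed off. In the scene camera it reads 0.617 rad against the 0.628 detent. It read exactly the same before and after the button press.
- **Button:** The fingertip stopped against a hard end at 23 N; fully down takes 5 N. I then lifted off, and in the top camera the button looks the same as at the start, so it came back up.
- **Surroundings:** In the last picture the brass fitting, grinder and tray look unmoved by eye. The arm is clear of everything.

**Failed or disagreeing checks:**
- My colour mask for the yellow outlet picked up bench wood, so I placed that outlet by eye only.
- Estimates of the dial's centre differed between the views by up to about 6 mm. The one skewed by shadow was left out, and contact force settled where the rim actually was.

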